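# Load a reel of copper wire on the pay-off stand

### The arm

A 7-joint arm with a two-finger parallel gripper is mounted at the origin on a cart in front of the work surface, level with it; the furniture and walls round the work are solid. World frame = base frame: x ahead of the robot, y to its left, z up, the work surface at z = 0. Lengths are in m, angles in rad, forces in N, time in s.
With the tool pointing down it reaches from about 0.4 to 0.85 m from the base axis. Payload 4.5 kg.
Tool frame: the origin (TCP) lies at the very end of the fingers, on their centre line; the grasp point (between the pads) lies 19 mm behind it; z points along the fingers, y is the line along which they close (so a half turn about z gives the same grasp; the last joint's range is limited). The gripper opens to 88 mm and grips with 3 to 60 N. Pads are 18 mm wide; open, the fingers measure 123 mm over their backs; the gripper's body (75 mm by 187 mm) begins 45 mm behind the grasp point.
Start: joints at [1.272, 0.689, -0.195, 1.565, 0.157, 0.902, -0.215], TCP at [0.204, -0.591, 0.239] pointing down, gripper open.
Joint ranges: [-3.01, 3.01], [-0.46, 2.08], [-1.47, 1.51], [0.13, 2.56], [-1, 4.14], [0.04, 2.09], [-2.66, 2.66]. Speed limits (rad/s): [2.57, 2.57, 3.14, 3.14, 3.14, 3.14, 3.14].

### API

Orientations are given as a unit quaternion [x, y, z, w].
In Python, from plant import r, optics gives the robot as it stands.
- The arm moves only by the tool servo_tool, never from a script. Its arguments are lists of equal length, an entry for each row: "translation": the shift along the tool's x, y, z in m, a list of three; "turn": the turn, a rotation vector about the tool's x, y, z in rad, a list of three. In form: {"translation": [[dx, dy, dz], ...], "turn": [[rx, ry, rz], ...]}. A call has 1 to 10 rows; each row shifts and turns the commanded pose from where the row before left it, along the tool's axes as they then stand; what a row does not reach is not made up. A row lasts 1/8 s, in which the tool goes at most 62.5 mm and 10.7 degrees, less where a joint would pass 70% of its speed; a pose out of reach is approached as far as the arm can. A call is refused whole if a number of a shift passes 0.0625 or a number of a turn 0.188, either way. A call with a gripper value outside its range is refused whole. "grip" is the opening, from 0 (shut) to 1 (fully open), set as the call begins (left out, the last holds). The fingers move at their own pace and stop on an object; "grip_force" is the grip in N (left out, the last holds). Time passes only in rows, so rows that do not move let the fingers close. It gives the time, the measured TCP pose, the force, the opening and the grip force at its end, in the units of the state.
- r.get_state(): the state, without advancing time (a new reading comes with each control period).
- optics.snapshot(name): name is "scene" or "top"; returns a dict with "img" (384x512x3 uint8, red, green, blue), "z_map" (384x512 float32, m along the optical axis (not along the pixel's ray), 0 where there is no reading), "mtx" (3x3 intrinsics, pixels), "k1" (the pictures are not rectified: a ray, as slopes to the right and down, at radius r is drawn at 1 + k1 r^2 times it, then the intrinsics apply), "R" (3x3) and "t" (3): a world point X has camera coordinates R X + t. Camera axes: x right, y down, z forward; pixel columns grow to the right and rows downward; lengths in m; the calibration is good to about 2 mm. A picture is of the moment at which its call begins.
- r.finish_job(): hands the job in; it is judged then, once.
The state is a dict: "clock": time; "q": joint angles; "qd": joint speeds; "joint_torque": joint torques, N m; "tool_pos": TCP position; "eef_rot": TCP orientation; "contact_force": force on the tool from outside, world axes, zero at the start; "moment": the same for the moment, N m; "opening": opening from 0.0 (shut) to 1.0 (fully open); "finger_force": force on a finger pad.
Only numpy, scipy, OpenCV 4.12 (cv2) and the standard library are available. Lean on these libraries where they do the work, as an engineer would, in place of code of your own. Each camera call takes 0.05 s, during which the arm holds its last target. There are 200 camera calls.

### The job

Load the reel of copper-coloured wire on the wire pay-off stand: lift the brass brake collar up off the bare spindle and set it aside, lift the copper reel off its dowel and lower it over the spindle until it sits flat on the platter, let go of it, then lower the collar back over the spindle so that it rests on top of the reel. Lower the parts rather than letting them drop, and leave the other two reels on their dowels and the flux jar where it stands.

Things in the scene. Friction and masses are not known exactly. Their poses are not given: they have to be found in the camera images.
- stand: Wire pay-off stand, fixed: grey base plate 140 x 84 x 12 mm (x -97 to +43, y -42 to +42 mm) with a round platter (45 mm across, top 28 mm above the bench, turns freely about the vertical) and an upright steel spindle. Origin on the bench under the spindle axis; z up. At x = -84 mm a thin wire-guide post with an eye (14 mm wide, top 51 mm above the bench).
- spindle_foot (a point): Point on the spindle axis at the platter's top face, 28 mm above the bench: where the centre of the reel's underside must come. The spindle is 12 mm thick for 44 mm above this point, then tapers to 6 mm at its tip, 50 mm above this point.
- spindle_tip (a point): Tip of the spindle, 78 mm above the bench.
- copper_reel: Reel of copper-coloured wire, the one to load: two white flanges 52 mm across, 4 mm thick, a copper label ring on the upper one, winding 45 mm across between them, 36 mm tall overall, plain 15 mm hole right through; 0.15 to 0.3 kg. Stands upright over one of the dowels. Origin at the centre of the underside; z is the axis, up. Gripped across the flanges from above.
- silver_reel: Reel like the first, same sizes, with silver-coloured wire and label ring; stays on its dowel. Origin at the centre of the underside.
- black_reel: Reel like the first, same sizes, with black wire and label ring; stays on its dowel. Origin at the centre of the underside.
- reel_rest: Wooden bar 215 x 64 x 18 mm, fixed, long side along its x axis, with upright dowels at x = -75, 0 and +75 mm, 9 mm thick, tips 66 mm above the bench. A seat 30 mm across round each carries the reel 22 mm above the bench. Any reel may be on any dowel. Origin on the bench under its middle; z up. Reels stand 23 mm apart: fingers fit best on the bar's long sides.
- brake_collar: Brass brake collar, a ring 32 mm across and 24 mm tall with a plain 15 mm hole right through and a grey felt washer round its foot; 0.09 to 0.16 kg. At the start it sits over the bare spindle on the platter. Origin at the centre of its underside; z is the axis, up. Gripped across its 32 mm. Clear bench for setting it aside lies to the right (-y side) of the reel rest.
- flux_jar: Bystander: jar 52 mm across and 56 mm tall with a white lid, near the bench's front edge on the left of the stand. Origin at the centre of its underside. To be left alone.
There are look-alikes about, which are no part of the job. What is shaped like the copper_reel but blue or pink is not meant.

How it is judged:
By the outcome, as a careful person would: the job done as asked, in the order asked, and still so for the second after the job is handed in, with the robot touching nothing.
It also fails if it takes over 67 s, if anything falls off the work surface, if the arm or the gripper's body presses on something with over 40 N, if the wrist force passes 120 N, or if a joint passes its speed limit or range.

## Working session

There is one attempt and no reset: what is moved stays moved. The work goes in short steps, Python scripts to look and compute and a tool call to move; the robot and the scene stay as the last step left them, time stands still between calls to the robot, and variables do not carry over. Pictures are saved under pics/ and viewed, at most 10 in all, crops included, and the job is handed in when it is done.

Besides the shell and the picture viewer there is one more tool, called after "Call:" by a JSON object that holds its "op" and its "data", one argument or row to a line. servo_tool: Moves the arm, as the interface text tells. Its arguments: {"type":"object","properties":{"translation":{"type":"array"},"turn":{"type":"array"},"grip":{"type":"number"},"grip_force":{"type":"number"}},"required":["translation","turn"]}

```bash
mkdir -p pics
cat > h.py <<'E'
import numpy as np, cv2
from plant import r, optics
def pts(s):
    h,w=s["z_map"].shape
    u,v=np.meshgrid(np.arange(w,dtype=float),np.arange(h,dtype=float))
    p=cv2.undistortPoints(np.stack([u,v],-1).reshape(-1,1,2),np.array(s["mtx"]),np.array([s["k1"],0,0,0.])).reshape(h,w,2)
    z=s["z_map"]; c=np.dstack([p[...,0]*z,p[...,1]*z,z])
    return (c-np.array(s["t"]))@np.array(s["R"])   # R^T(c-t)
def save(n,img): cv2.imwrite(f"pics/{n}.png",cv2.cvtColor(img,cv2.COLOR_RGB2BGR))
E
python3 - <<'E'
from h import *
a=optics.snapshot("scene");b=optics.snapshot("top")
np.savez("s0.npz",**a);np.savez("t0.npz",**b)
save("scene0",a["img"]);save("top0",b["img"])
for s in(a,b): print(np.round(-np.array(s["R"]).T@s["t"],3), s["mtx"][0][0], s["k1"], (s["z_map"]>0).mean())
st=r.get_state(); print(st)
E
```

```text
[0.076 0.335 0.627] 434.9623334326197 -0.12174848428679678 0.9960276285807291
[ 0.4   -0.263  1.239] 457.043394865585 -0.01605549060409051 0.9960276285807291
{'clock': 0.1, 'q': array([ 1.27178921,  0.68985009, -0.19452611,  1.56622342,  0.15732793,
        0.90250543, -0.21507008]), 'qd': array([-0.00087109, -0.00212067,  0.00093865, -0.00267799,  0.00014459,
       -0.00105215, -0.00060863]), 'joint_torque': array([-4.30191445e-03, -5.28503430e+01, -1.27181523e+00, -1.53836238e+01,
       -5.25815960e-02,  2.05966455e-03,  7.68990708e-05]), 'tool_pos': array([ 0.20395929, -0.5901959 ,  0.23802604]), 'eef_rot': array([ 9.86176082e-01,  1.65698826e-01, -2.00220616e-04, -7.70666572e-04]), 'contact_force': array([-0.42713939, -0.56223353, -0.50355835]), 'moment': array([-0.01065653,  0.00955347,  0.03529533]), 'finger_force': 0.0, 'opening': 1.0020565773049295}
```

View pics/scene0.png

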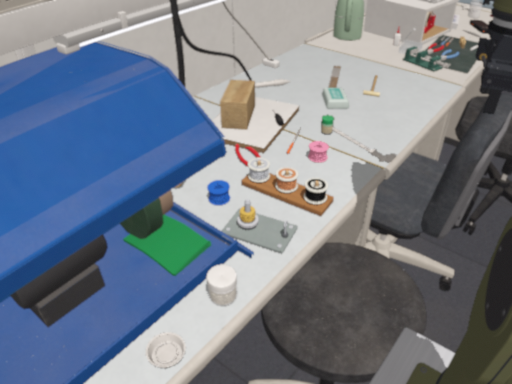

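View pics/top0.png

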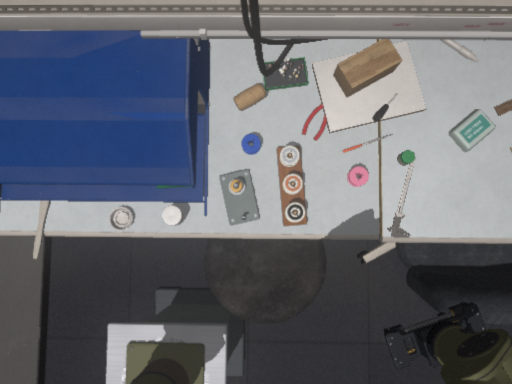

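The top view shows these candidates for the reel: copper (293,184), silver (289,156), black (295,212), all on the rest, with loose blue (251,144) and pink (358,176). I choose the middle one, with the copper ring. The collar is on the stand at (237,186), the wire guide near (244,216), and the jar at (172,215).

```bash
cat > m.py <<'E'
from h import *
def load(n): return dict(np.load(n))
if __name__=="__main__":
    a,b=load("s0.npz"),load("t0.npz"); P,Q=pts(b),pts(a)
    for n,(u,v) in dict(bench=(270,215),silver=(289,156),cop=(293,184),black=(295,212),blue=(251,144),pink=(358,176),collar=(237,186),guide=(244,216),jar=(172,215),shelf=(130,100),hoodedge=(205,190),edge=(300,232)).items():
        print(n,np.round(P[v,u],3))
    # ring-shaped tops by height band, both views
    def fit(X,c,z0,z1,rad):
        m=(np.hypot(X[...,0]-c[0],X[...,1]-c[1])<rad)&(X[...,2]>z0)&(X[...,2]<z1)
        p=X[m]
        if len(p)<8: return len(p)
        (cx,cy),R=cv2.minEnclosingCircle(p[:,:2].astype(np.float32))
        return len(p),np.round([cx,cy,R,np.median(p[:,2]),p[:,2].min(),p[:,2].max()],4)
    for n,(u,v) in dict(silver=(289,156),cop=(293,184),black=(295,212)).items():
        c=P[v,u]; print(n,fit(P,c,.05,.063,.034),fit(Q,c,.05,.063,.034))
    c=P[186,237]; print("collar",fit(P,c,.045,.058,.03),fit(Q,c,.045,.058,.03)); print("tip",fit(P,c,.065,.09,.03),fit(Q,c,.065,.09,.03))
    c=P[216,244]; print("guide",fit(P,c,.03,.07,.03),fit(Q,c,.03,.07,.03))
    for X in(P,Q):
        m=(X[...,2]>.007)&(X[...,2]<.0155)&(np.hypot(X[...,0]-P[195,240,0],X[...,1]-P[195,240,1])<.1)
        print("plate",m.sum(),cv2.minAreaRect(X[m][:,:2].astype(np.float32)))
    big=cv2.resize(b["img"][130:235,150:310],(800,525),interpolation=cv2.INTER_CUBIC); save("crop_top",big)
    big=cv2.resize(a["img"][140:270,200:345],(669,600),interpolation=cv2.INTER_CUBIC); save("crop_scene",big)
    # tall things
    for n,X in(("top",P),("scene",Q)):
        m=(X[...,2]>.1)&(X[...,0]>.1)&(X[...,0]<.8)&(abs(X[...,1]+.25)<.5)
        H=np.zeros((14,20))
        i=((X[m][:,0]-.1)/.05).astype(int);j=((X[m][:,1]+.75)/.05).astype(int);np.maximum.at(H,(i,j),X[m][:,2])
        print(n,"rows x .1..; cols y -.75.. step .05 cm");print((H*100).astype(int))
E
python3 m.py
```

```text
bench [ 0.444 -0.272 -0.002]
silver [ 0.596 -0.32   0.06 ]
cop [ 0.522 -0.331  0.065]
black [ 0.45  -0.336  0.066]
blue [ 0.639 -0.219  0.001]
pink [ 0.552 -0.511  0.001]
collar [ 0.516 -0.186  0.068]
guide [ 0.44  -0.203  0.019]
jar [ 0.44  -0.017  0.054]
shelf [0.656 0.009 0.363]
hoodedge [ 0.507 -0.1    0.042]
edge [ 0.399 -0.354 -0.003]
silver (278, array([ 0.5996, -0.321 ,  0.0258,  0.0572,  0.0502,  0.0623])) (234, array([ 0.5987, -0.3217,  0.0266,  0.0575,  0.0502,  0.062 ]))
cop (284, array([ 0.5249, -0.3292,  0.0257,  0.0571,  0.051 ,  0.0628])) (252, array([ 0.5242, -0.3297,  0.0273,  0.0575,  0.0505,  0.0629]))
black (286, array([ 0.4502, -0.3352,  0.0257,  0.0572,  0.0505,  0.0629])) (280, array([ 0.4503, -0.3358,  0.0267,  0.0576,  0.0502,  0.0629]))
collar (96, array([ 0.5184, -0.1812,  0.0164,  0.0506,  0.0456,  0.0562])) (129, array([ 0.5156, -0.1821,  0.0169,  0.051 ,  0.0455,  0.0575]))
tip (18, array([ 0.5179, -0.1811,  0.0058,  0.0747,  0.0683,  0.0794])) (32, array([ 0.5149, -0.18  ,  0.0044,  0.0724,  0.0651,  0.0782]))
guide 7 (21, array([ 0.4347, -0.2009,  0.0
[... 1733 characters left out ...]
 0  0]
 [ 0 34 34  0  0  0  0  0  0  0  0  0  0  0  0  0  0  0  0  0]
 [ 0  0  0  0  0  0  0  0  0  0  0  0  0  0  0  0  0  0  0  0]
 [ 0  0  0  0  0  0  0  0  0  0  0  0  0  0  0  0  0  0  0  0]
 [ 0  0  0  0  0  0  0  0  0  0  0  0  0  0  0  0  0  0  0  0]
 [ 0  0  0  0  0  0  0  0  0  0  0  0 27 26 26 26 26 26 26 26]
 [ 0  0  0  0  0  0  0  0  0  0  0  0 30 30 30 30 30 30 30 30]
 [ 0  0  0  0  0  0  0  0  0  0  0  0 34 34 34 34 34 34 34 33]
 [ 0  0  0  0  0  0  0  0  0  0  0  0 36 36 36 36 36 36 36  0]
 [ 0  0  0  0  0  0  0  0  0  0  0  0 36 36 36 36 36 36 36  0]
 [ 0  0  0  0  0  0  0  0  0 40 42  0 36 36 36 36 36 36  0  0]
 [ 0  0  0  0 10 10 38 39 40 41 42 43 44 45 47 48 48 36  0  0]]
```

View pics/crop_top.png

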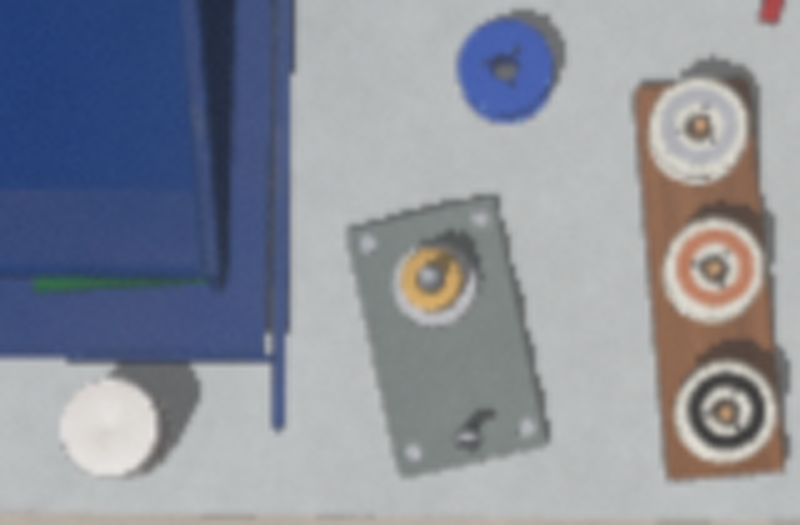

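View pics/crop_scene.png

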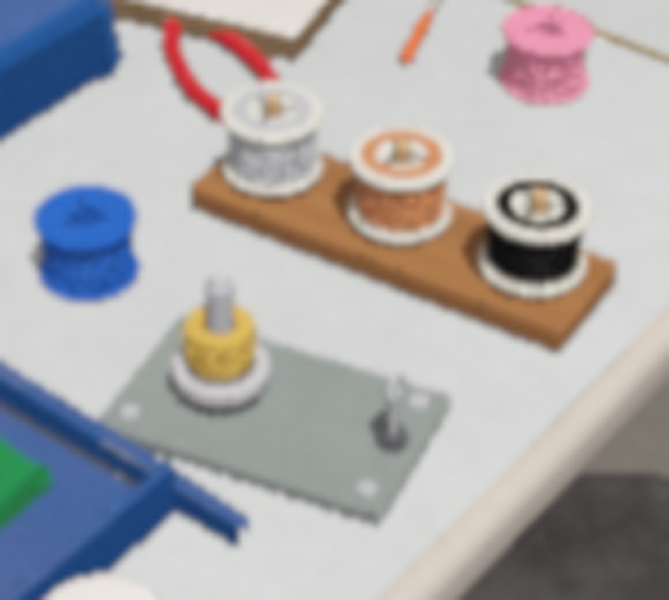

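Crop: copper-ringed reel is the middle one (crop 715,268); its ring is clearly distinct from silver and black. The collar is on the stand, with the spindle tip showing. The blue hood lies close on the left of the stand. One more measurement: hood clearance and a finer spindle axis.

```bash
cat > go.py <<'E'
import sys
from h import *
from scipy.spatial.transform import Rotation as Ro
def plan(x,y,z,ang):  # ang: world angle (deg) of closing axis tool y
    s=r.get_state(); R=Ro.from_quat(s["eef_rot"]); p=np.array(s["tool_pos"])
    a=np.radians(ang); yv=np.array([np.cos(a),np.sin(a),0]); zv=np.array([0,0,-1.]); T=Ro.from_matrix(np.c_[np.cross(yv,zv),yv,zv])
    d=R.inv().apply(np.array([x,y,z])-p); rv=(R.inv()*T).as_rotvec()
    print("t",round(s["clock"],2),"pos",np.round(p,4),"yaw_y",np.round(np.degrees(np.arctan2(*R.apply([0,1,0])[1::-1])),2),"q",np.round(s["q"],2),"F",np.round(s["contact_force"],1),"open",round(s["opening"]*88,1),"ff",round(s["finger_force"],1))
    print("local shift mm (old axes)",np.round(d*1e3,1),"turn",np.round(rv,3), "shift in target axes",np.round(T.inv().apply(np.array([x,y,z])-p)*1e3,1))
if __name__=="__main__": plan(*map(float,sys.argv[1:]))
E
python3 - <<'E'
from m import *
a,b=load("s0.npz"),load("t0.npz"); P,Q=pts(b),pts(a)
for n,X in(("top",P),("scene",Q)):
    for x0 in(.36,.40,.44,.48,.52,.56,.6):
        m=(X[...,0]>x0)&(X[...,0]<x0+.04)&(X[...,1]>-.25)&(X[...,1]<.05)
        print(n,x0,[ (h,np.round(X[m&(X[...,2]>h)][:,1].min(),3)) if (m&(X[...,2]>h)).any() else None for h in(.03,.1,.2)] )
    c=np.array([.5167,-.1813]); d=np.hypot(X[...,0]-c[0],X[...,1]-c[1])
    S=dict(P=b,Q=a)["P" if n=="top" else "Q"]["img"].astype(int)
    m=(d<.03)&(X[...,2]>.022)&(X[...,2]<.033)&(S.min(2)>0)
    print("platter",m.sum(),cv2.minEnclosingCircle(X[m][:,:2].astype(np.float32)))
    m=(d<.03)&(X[...,2]>.04)&(X[...,2]<.056)&(S[...,0]-S[...,2]>60); print("brass",m.sum(),X[m].mean(0),cv2.minEnclosingCircle(X[m][:,:2].astype(np.float32)))
    m=(d<.1)&(X[...,2]>.008)&(X[...,2]<.016)&(X[...,1]<-.135)&(abs(S.max(2)-S.min(2))<45);print(cv2.minAreaRect(X[m][:,:2].astype(np.float32)))
    m=(X[...,2]>.04)&(np.hypot(X[...,0]-.435,X[...,1]+.201)<.012);print("guide",X[m].mean(0),m.sum())
E
python3 go.py .5167 -.1813 .2 0
```

```text
top 0.36 [None, None, None]
top 0.4 [(0.03, np.float64(-0.207)), None, None]
top 0.44 [(0.03, np.float64(-0.105)), None, None]
top 0.48 [(0.03, np.float64(-0.203)), (0.1, np.float64(-0.106)), (0.2, np.float64(-0.106))]
top 0.52 [(0.03, np.float64(-0.197)), (0.1, np.float64(-0.106)), (0.2, np.float64(-0.106))]
top 0.56 [(0.03, np.float64(-0.107)), (0.1, np.float64(-0.107)), (0.2, np.float64(-0.107))]
top 0.6 [(0.03, np.float64(-0.241)), (0.1, np.float64(-0.107)), (0.2, np.float64(-0.107))]
platter 87 ((0.5181844830513, -0.18150758743286133), 0.022457093000411987)
brass 60 [ 0.51630744 -0.18170973  0.05076001] ((0.5185699462890625, -0.18110916018486023), 0.015123714692890644)
((0.49220433831214905, -0.18782825767993927), (0.13951849937438965, 0.08358924090862274), 13.16489028930664)
guide [ 0.43654961 -0.20168363  0.0470441 ] 7
scene 0.36 [None, None, None]
scene 0.4 [(0.03, np.float64(-0.207)), None, None]
scene 0.44 [(0.03, np.float64(-0.108)), None, None]
scene 0.48 [(0.03, np.float64(-0.198)), (0.1, np.float64(-0.108)), (0.2, np.float64(-0.108))]
scene 0.52 [(0.03, np.float64(-0.19
[... 152 characters left out ...]

scene 0.6 [(0.03, np.float64(-0.247)), (0.1, np.float64(-0.109)), (0.2, np.float64(-0.109))]
platter 152 ((0.5168160796165466, -0.1824190467596054), 0.022805461660027504)
brass 134 [ 0.51352227 -0.17693066  0.0487025 ] ((0.5159521698951721, -0.181695356965065), 0.016631649807095528)
((0.490560382604599, -0.18865633010864258), (0.13993240892887115, 0.08644150197505951), 12.817338943481445)
guide [ 0.43470456 -0.20049426  0.04648186] 15
t 0.1 pos [ 0.204  -0.5902  0.238 ] yaw_y -70.92 q [ 1.27  0.69 -0.19  1.57  0.16  0.9  -0.22] F [-0.4 -0.6 -0.5] open 88.2 ff 0.0
local shift mm (old axes) [ 429.2 -284.2   38.4] turn [-1.000e-03 -1.000e-03 -1.238e+00] shift in target axes [408.9 312.7  38. ]
```

Call:
{"op": "servo_tool", "data": {
  "translation": [
    [0.02, -0.013, 0],
    [0.04, -0.027, 0],
    [0.045, -0.03, 0],
    [0.048, -0.032, 0],
    [0.048, -0.032, 0],
    [0.048, -0.032, 0],
    [0.048, -0.032, 0],
    [0.048, -0.032, 0],
    [0.045, -0.03, 0],
    [0.03, -0.02, 0]
  ],
  "turn": [
    [0, 0, 0],
    [0, 0, 0],
    [0, 0, 0],
    [0, 0, 0],
    [0, 0, 0],
    [0, 0, 0],
    [0, 0, 0],
    [0, 0, 0],
    [0, 0, 0],
    [0, 0, 0]
  ],
  "grip": 1
}}

```text
clock: 1.35
tool_pos: [0.5111, -0.1858, 0.2385]
eef_rot: [0.986, 0.167, 0.0, -0.001]
contact_force: [0.2, 0.5, 0.1]
opening: 0.997
finger_force: 0.0
```

Call:
{"op": "servo_tool", "data": {
  "translation": [
    [0.01, -0.004, 0.01],
    [0, 0, 0.02],
    [0, 0, 0.02],
    [0, 0, 0.02],
    [0, 0, 0.02],
    [0, 0, 0.01],
    [0, 0, 0],
    [0, 0, 0]
  ],
  "turn": [
    [0, 0, -0.177],
    [0, 0, -0.177],
    [0, 0, -0.177],
    [0, 0, -0.177],
    [0, 0, -0.177],
    [0, 0, -0.177],
    [0, 0, -0.176],
    [0, 0, 0]
  ]
}}

```text
clock: 2.35
tool_pos: [0.5175, -0.1819, 0.1382]
eef_rot: [0.708, 0.706, -0.0, -0.001]
contact_force: [0.8, 0.4, 0.2]
opening: 1.001
finger_force: 0.0
```

```bash
python3 go.py .5177 -.182 .032 0
```

```text
t 2.35 pos [ 0.5175 -0.1819  0.1382] yaw_y -0.12 q [ 0.51  0.76 -0.43  1.88  0.53  0.61 -0.26] F [0.8 0.4 0.2] open 88.1 ff 0.0
local shift mm (old axes) [ -0.2   0.3 106.2] turn [-0.001 -0.001 -0.002] shift in target axes [-1.000e-01  2.000e-01  1.062e+02]
```

Call:
{"op": "servo_tool", "data": {
  "translation": [
    [0, 0, 0.02],
    [0, 0, 0.025],
    [0, 0, 0.025],
    [0, 0, 0.02],
    [0, 0, 0.012],
    [0, 0, 0.003],
    [0, 0, 0.001],
    [0, 0, 0]
  ],
  "turn": [
    [0, 0, 0],
    [0, 0, 0],
    [0, 0, 0],
    [0, 0, 0],
    [0, 0, 0],
    [0, 0, 0],
    [0, 0, 0],
    [0, 0, 0]
  ]
}}

```text
clock: 3.35
tool_pos: [0.5182, -0.182, 0.0333]
eef_rot: [0.707, 0.707, 0.0, 0.0]
contact_force: [0.3, -0.1, 0.5]
opening: 0.999
finger_force: 0.0
```

Call:
{"op": "servo_tool", "data": {
  "translation": [
    [0, 0, 0],
    [0, 0, 0],
    [0, 0, 0],
    [0, 0, 0],
    [0, 0, 0],
    [0, 0, 0],
    [0, 0, 0],
    [0, 0, 0]
  ],
  "turn": [
    [0, 0, 0],
    [0, 0, 0],
    [0, 0, 0],
    [0, 0, 0],
    [0, 0, 0],
    [0, 0, 0],
    [0, 0, 0],
    [0, 0, 0]
  ],
  "grip": 0.2,
  "grip_force": 15
}}

```text
clock: 4.35
tool_pos: [0.5179, -0.1819, 0.0327]
eef_rot: [0.707, 0.707, 0.0, 0.0]
contact_force: [-0.5, -0.5, -0.6]
opening: 0.35
finger_force: 14.9
```

```bash
python3 go.py .5177 -.182 .15 0
```

```text
t 4.35 pos [ 0.5179 -0.1819  0.0327] yaw_y 0.0 q [ 0.42  0.93 -0.29  1.92  0.65  0.38 -0.37] F [-0.5 -0.5 -0.6] open 30.8 ff 14.9
local shift mm (old axes) [  -0.2   -0.2 -117.3] turn [0. 0. 0.] shift in target axes [-1.000e-01 -2.000e-01 -1.173e+02]
```

Call:
{"op": "servo_tool", "data": {
  "translation": [
    [0, 0, -0.008],
    [0, 0, -0.015],
    [0, 0, -0.025],
    [0, 0, -0.028],
    [0, 0, -0.028],
    [0, 0, -0.016],
    [-0.015, 0, 0],
    [-0.03, -0.004, 0],
    [-0.04, -0.005, 0],
    [-0.04, -0.005, 0]
  ],
  "turn": [
    [0, 0, 0],
    [0, 0, 0],
    [0, 0, 0],
    [0, 0, 0],
    [0, 0, 0],
    [0, 0, 0],
    [0, 0, 0],
    [0, 0, 0],
    [0, 0, 0],
    [0, 0, 0]
  ]
}}

```text
clock: 5.6
tool_pos: [0.5024, -0.3091, 0.1514]
eef_rot: [0.707, 0.707, -0.001, -0.001]
contact_force: [0.5, -0.4, -0.9]
opening: 0.347
finger_force: 14.9
```

Call:
{"op": "servo_tool", "data": {
  "translation": [
    [-0.04, -0.005, 0],
    [-0.04, -0.005, 0],
    [-0.033, -0.004, 0],
    [-0.02, 0, 0.01],
    [0, 0, 0.025],
    [0, 0, 0.03],
    [0, 0, 0.03],
    [0, 0, 0.025],
    [0, 0, 0.015],
    [0, 0, 0.003]
  ],
  "turn": [
    [0, 0, 0],
    [0, 0, 0],
    [0, 0, 0],
    [0, 0, 0],
    [0, 0, 0],
    [0, 0, 0],
    [0, 0, 0],
    [0, 0, 0],
    [0, 0, 0],
    [0, 0, 0]
  ]
}}

```text
clock: 6.85
tool_pos: [0.4886, -0.4399, 0.0132]
eef_rot: [0.707, 0.707, -0.0, -0.001]
contact_force: [-0.6, 0.4, -0.4]
opening: 0.349
finger_force: 14.9
```

```bash
python3 go.py .49 -.44 .005 0
```

```text
t 6.85 pos [ 0.4886 -0.4399  0.0132] yaw_y -0.02 q [ 0.88  1.06 -0.42  1.57  0.62  0.65  0.14] F [-0.6  0.4 -0.4] open 30.7 ff 14.9
local shift mm (old axes) [-0.2  1.4  8.2] turn [-0.002 -0.001 -0.   ] shift in target axes [-0.1  1.4  8.2]
```

Call:
{"op": "servo_tool", "data": {
  "translation": [
    [0, 0, 0.003],
    [0, 0, 0.002],
    [0, 0, 0.002],
    [0, 0, 0.001],
    [0, 0, 0]
  ],
  "turn": [
    [0, 0, 0],
    [0, 0, 0],
    [0, 0, 0],
    [0, 0, 0],
    [0, 0, 0]
  ]
}}

```text
clock: 7.48
tool_pos: [0.4899, -0.4398, 0.0068]
eef_rot: [0.707, 0.707, -0.0, 0.0]
contact_force: [-0.9, -0.3, -1.6]
opening: 0.351
finger_force: 14.9
```

Call:
{"op": "servo_tool", "data": {
  "translation": [
    [0, 0, 0.001],
    [0, 0, 0]
  ],
  "turn": [
    [0, 0, 0],
    [0, 0, 0]
  ]
}}

```text
clock: 7.72
tool_pos: [0.4898, -0.4398, 0.0057]
eef_rot: [0.707, 0.707, -0.0, -0.0]
contact_force: [-0.7, -0.8, -1.2]
opening: 0.348
finger_force: 14.9
```

Call:
{"op": "servo_tool", "data": {
  "translation": [
    [0, 0, 0.0007],
    [0, 0, 0.0005],
    [0, 0, 0]
  ],
  "turn": [
    [0, 0, 0],
    [0, 0, 0],
    [0, 0, 0]
  ]
}}

```text
clock: 8.1
tool_pos: [0.4899, -0.4398, 0.0048]
eef_rot: [0.707, 0.707, -0.0, 0.0]
contact_force: [-0.5, 1.1, 1.7]
opening: 0.348
finger_force: 14.9
```

Call:
{"op": "servo_tool", "data": {
  "translation": [
    [0, 0, 0.0004],
    [0, 0, 0]
  ],
  "turn": [
    [0, 0, 0],
    [0, 0, 0]
  ]
}}

```text
clock: 8.35
tool_pos: [0.4898, -0.4399, 0.0047]
eef_rot: [0.707, 0.707, -0.0, 0.0]
contact_force: [-1.6, 1.5, 5.6]
opening: 0.349
finger_force: 14.9
```

Call:
{"op": "servo_tool", "data": {
  "translation": [
    [0, 0, 0],
    [0, 0, 0],
    [0, 0, 0],
    [0, 0, -0.01],
    [0, 0, -0.03],
    [0, 0, -0.04],
    [0, 0, -0.04],
    [0.02, 0.007, 0],
    [0.04, 0.013, 0],
    [0.036, 0.011, 0]
  ],
  "turn": [
    [0, 0, 0],
    [0, 0, 0],
    [0, 0, 0],
    [0, 0, 0],
    [0, 0, 0],
    [0, 0, 0],
    [0, 0, 0],
    [0, 0, 0],
    [0, 0, 0],
    [0, 0, 0]
  ],
  "grip": 1
}}

```text
clock: 9.6
tool_pos: [0.5211, -0.3412, 0.1238]
eef_rot: [0.707, 0.707, 0.0, -0.001]
contact_force: [0.8, -0.5, 0.4]
opening: 1.004
finger_force: 0.0
```

Call:
{"op": "servo_tool", "data": {
  "translation": [
    [0.0145, 0.0035, 0],
    [0, 0, 0],
    [0, 0, 0],
    [0, 0, 0],
    [0, 0, 0],
    [0, 0, 0],
    [0, 0, 0],
    [0, 0, 0],
    [0, 0, 0.015],
    [0, 0, 0]
  ],
  "turn": [
    [0, 0, 0],
    [0, 0, 0.185],
    [0, 0, 0.185],
    [0, 0, 0.185],
    [0, 0, 0.185],
    [0, 0, 0.185],
    [0, 0, 0.185],
    [0, 0, 0.185],
    [0, 0, 0.181],
    [0, 0, 0]
  ]
}}

```text
clock: 10.85
tool_pos: [0.523, -0.3294, 0.108]
eef_rot: [0.999, 0.048, -0.002, -0.0]
contact_force: [-0.5, 0.0, 0.6]
opening: 0.998
finger_force: 0.0
```

```bash
python3 go.py .5246 -.3294 .029 -84.6
python3 - <<'E'
from m import *
a=optics.snapshot("scene");Q=pts(a);b=optics.snapshot("top");P=pts(b)
save("s1",cv2.resize(a["img"][100:250,200:400],(800,600)))
for X in(P,Q):
  m=(np.hypot(X[...,0]-.49,X[...,1]+.44)<.03)&(X[...,2]>.012)&(X[...,2]<.03);print("collar",m.sum(),cv2.minEnclosingCircle(X[m][:,:2].astype(np.float32)),np.median(X[m][:,2]))
  m=(np.hypot(X[...,0]-.5177,X[...,1]+.182)<.03)&(X[...,2]>.04)&(X[...,2]<.082);p=X[m];print("spindle",m.sum(),np.median(p,0),cv2.minEnclosingCircle(p[:,:2].astype(np.float32)) if len(p)>2 else 0)
E
```

```text
t 10.85 pos [ 0.523  -0.3294  0.108 ] yaw_y -84.48 q [ 0.53  0.85 -0.07  1.69  0.1   0.61 -1.08] F [-0.5  0.   0.6] open 87.8 ff 0.0
local shift mm (old axes) [ 1.8  0.2 79. ] turn [-0.     0.003  0.002] shift in target axes [ 1.6  0.1 79. ]
collar 100 ((0.490049809217453, -0.43873411417007446), 0.016376575455069542) 0.022033005303124135
spindle 23 [ 0.51726289 -0.18176782  0.07206593] ((0.5157119035720825, -0.18262620270252228), 0.005322695709764957)
collar 123 ((0.49008283019065857, -0.43873828649520874), 0.018185138702392578) 0.021838009850568846
spindle 88 [ 0.51453779 -0.17958829  0.05913999] ((0.515810489654541, -0.18230605125427246), 0.006465853191912174)
```

View pics/s1.png

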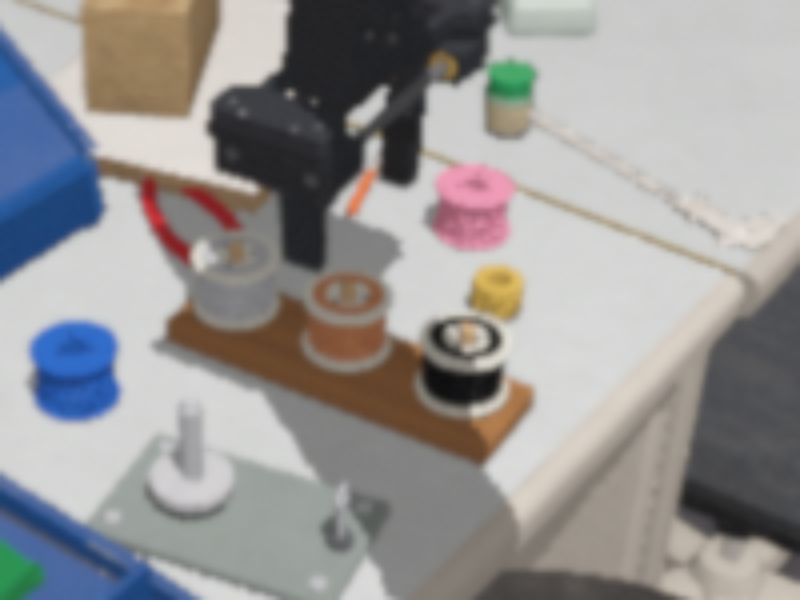

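The collar now stands upright at crop (497,292), the stand is bare at (190,450), and the fingers straddle the copper reel. Descending on it.

Call:
{"op": "servo_tool", "data": {
  "translation": [
    [0.0018, 0, 0.01],
    [0, 0, 0.018],
    [0, 0, 0.02],
    [0, 0, 0.018],
    [0, 0, 0.009],
    [0, 0, 0.003],
    [0, 0, 0]
  ],
  "turn": [
    [0, 0, 0],
    [0, 0, 0],
    [0, 0, 0],
    [0, 0, 0],
    [0, 0, 0],
    [0, 0, 0],
    [0, 0, 0]
  ]
}}

```text
clock: 11.82
tool_pos: [0.5263, -0.3293, 0.0313]
eef_rot: [0.999, 0.047, 0.0, 0.0]
contact_force: [-0.1, -0.7, 0.5]
opening: 1.001
finger_force: 0.0
```

Call:
{"op": "servo_tool", "data": {
  "translation": [
    [0, 0, 0],
    [0, 0, 0],
    [0, 0, 0],
    [0, 0, 0],
    [0, 0, 0],
    [0, 0, 0],
    [0, 0, 0]
  ],
  "turn": [
    [0, 0, 0],
    [0, 0, 0],
    [0, 0, 0],
    [0, 0, 0],
    [0, 0, 0],
    [0, 0, 0],
    [0, 0, 0]
  ],
  "grip": 0.4,
  "grip_force": 25
}}

```text
clock: 12.7
tool_pos: [0.5263, -0.3297, 0.0315]
eef_rot: [0.999, 0.047, 0.0, 0.0]
contact_force: [-1.1, -1.3, 3.2]
opening: 0.541
finger_force: 25.1
```

```bash
python3 go.py .5246 -.3294 .15 -84.6
```

```text
t 12.7 pos [ 0.5263 -0.3297  0.0315] yaw_y -84.58 q [ 0.52  0.97 -0.06  1.71  0.11  0.47 -1.09] F [-1.1 -1.3  3.2] open 47.6 ff 25.1
local shift mm (old axes) [  -1.6   -0.3 -118.5] turn [ 0.001 -0.001  0.   ] shift in target axes [  -1.7   -0.4 -118.5]
```

Call:
{"op": "servo_tool", "data": {
  "translation": [
    [0, 0, -0.004],
    [0, 0, -0.008],
    [0, 0, -0.015],
    [0, 0, -0.02],
    [0, 0, -0.025],
    [0, 0, -0.025],
    [0, 0, -0.015],
    [0, 0, -0.006],
    [0, 0, 0],
    [0, 0, 0]
  ],
  "turn": [
    [0, 0, 0],
    [0, 0, 0],
    [0, 0, 0],
    [0, 0, 0],
    [0, 0, 0],
    [0, 0, 0],
    [0, 0, 0],
    [0, 0, 0],
    [0, 0, 0],
    [0, 0, 0]
  ]
}}

```text
clock: 13.95
tool_pos: [0.5255, -0.3288, 0.1482]
eef_rot: [0.999, 0.047, -0.001, -0.0]
contact_force: [-0.3, 0.2, -1.9]
opening: 0.541
finger_force: 25.4
```

```bash
python3 go.py .517 -.182 .15 0
python3 - <<'E'
from m import *
a=optics.snapshot("scene");save("s2",cv2.resize(a["img"][90:220,210:380],(784,600)))
np.savez("s2.npz",**a);np.savez("t2.npz",**optics.snapshot("top"))
E
```

```text
t 13.95 pos [ 0.5255 -0.3288  0.1482] yaw_y -84.56 q [ 0.53  0.79 -0.08  1.66  0.09  0.69 -1.07] F [-0.3  0.2 -1.9] open 47.6 ff 25.4
local shift mm (old axes) [   5.4 -147.    -1.6] turn [-2.000e-03  1.000e-03 -1.476e+00] shift in target axes [146.8  -8.5  -1.8]
```

View pics/s2.png

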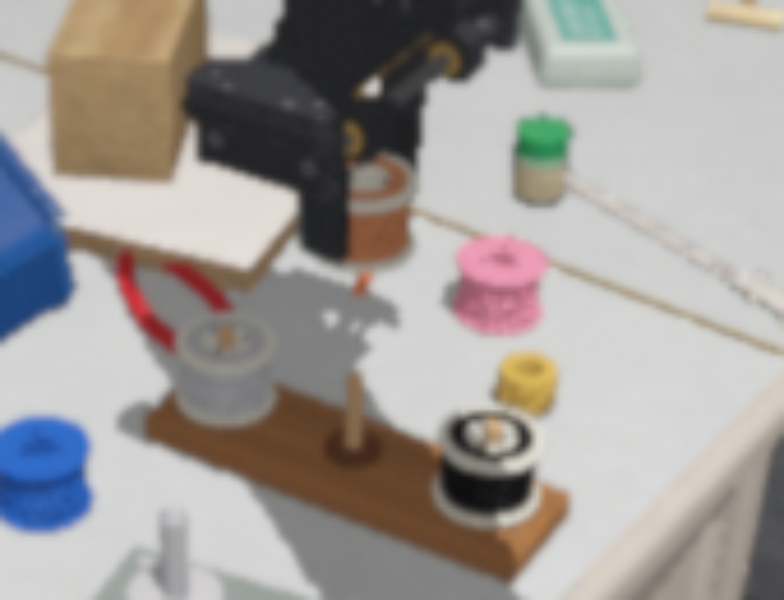

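The reel hangs upright between the fingers at crop (380,210), and its dowel at (352,420) is bare. Next I measure where the reel sits in the hand.

Run:
```python
from m import *
from scipy.optimize import least_squares
tcp=np.array([.5255,-.3288,.1482]); an=np.radians(5.44); ex=np.array([np.cos(an),np.sin(an)]); ey=np.array([np.sin(an),-np.cos(an)])
for f in("s2.npz","t2.npz"):
    S=load(f);X=pts(S);I=S["img"].astype(int)
    d=np.hypot(X[...,0]-tcp[0],X[...,1]-tcp[1])
    cop=(I[...,0]-I[...,2]>35)|(I.min(2)>95)
    for nm,z0,z1,R in(("win",.145,.167,.0225),("upper",.1715,.179,.026),("lower",.134,.1425,.026)):
        m=(d<.035)&(X[...,2]>z0)&(X[...,2]<z1)&cop; p=X[m]
        if len(p)<6: print(f,nm,len(p));continue
        q=np.c_[(p[:,:2]-tcp[:2])@ex,(p[:,:2]-tcp[:2])@ey]
        print(f,nm,len(p),"x",np.round(np.percentile(q[:,0],[0,5,95,100])*1e3,1),"y",np.round(np.percentile(q[:,1],[0,5,95,100])*1e3,1),"zmax",p[:,2].max().round(4))
        if nm!="upper":
            s=least_squares(lambda o:np.hypot(q[:,0]-o[0],q[:,1])-R,[0.],loss="soft_l1",f_scale=.001);print("  circle off x mm",s.x*1e3)
# dowel centre now bare
for f in("s2.npz","t2.npz"):
    X=pts(load(f)); m=(np.hypot(X[...,0]-.5246,X[...,1]+.3294)<.02)&(X[...,2]>.03)&(X[...,2]<.07);print("dowel",m.sum(),np.median(X[m],0).round(4) if m.any() else 0)
    m=(np.hypot(X[...,0]-.5246,X[...,1]+.3294)<.02)&(X[...,2]>.0195)&(X[...,2]<.026)
    print("seat",m.sum(),cv2.minEnclosingCircle(X[m][:,:2].astype(np.float32)) if m.any() else 0)
```

```text
s2.npz win 124 x [-25.6 -24.4  -7.6   4.2] y [-34.1 -23.1   4.   10.1] zmax 0.167
  circle off x mm [-1.67569307]
s2.npz upper 131 x [-27.  -25.8   1.3   5. ] y [-23.6 -20.6  20.6  32.8] zmax 0.1766
s2.npz lower 36 x [-28.4 -26.6   1.9   7.5] y [-27.3 -26.6  -0.1  15.3] zmax 0.1424
  circle off x mm [-0.19016324]
t2.npz win 0
t2.npz upper 0
t2.npz lower 0
dowel 57 [ 0.5216 -0.3275  0.0502]
seat 70 ((0.5251695513725281, -0.3278485834598541), 0.017005112022161484)
dowel 0 0
seat 0 0
```

Call:
{"op": "servo_tool", "data": {
  "translation": [
    [0, 0, 0],
    [0, 0, 0],
    [0, 0, 0],
    [0, 0, 0],
    [0, 0, 0],
    [0, 0, 0],
    [0, 0, 0],
    [0, 0, 0],
    [0, 0, 0],
    [0.01, 0, 0]
  ],
  "turn": [
    [0, 0, -0.1],
    [0, 0, -0.18],
    [0, 0, -0.18],
    [0, 0, -0.18],
    [0, 0, -0.18],
    [0, 0, -0.18],
    [0, 0, -0.18],
    [0, 0, -0.18],
    [0, 0, -0.116],
    [0, 0, 0]
  ]
}}

```text
clock: 15.3
tool_pos: [0.5254, -0.32, 0.1484]
eef_rot: [0.708, 0.706, -0.0, -0.0]
contact_force: [0.1, 0.0, -2.9]
opening: 0.544
finger_force: 25.7
```

Call:
{"op": "servo_tool", "data": {
  "translation": [
    [0.02, -0.001, 0],
    [0.03, -0.002, 0],
    [0.03, -0.002, 0],
    [0.03, -0.0015, 0.005],
    [0.02, -0.001, 0.015],
    [0.008, -0.001, 0.02],
    [0, 0, 0.01],
    [0, 0, 0],
    [0, 0, 0]
  ],
  "turn": [
    [0, 0, 0],
    [0, 0, 0],
    [0, 0, 0],
    [0, 0, 0],
    [0, 0, 0],
    [0, 0, 0],
    [0, 0, 0],
    [0, 0, 0],
    [0, 0, 0]
  ]
}}

```text
clock: 16.42
tool_pos: [0.518, -0.1816, 0.0996]
eef_rot: [0.708, 0.707, 0.0, 0.001]
contact_force: [-0.2, 0.0, -2.2]
opening: 0.542
finger_force: 26.2
```

```bash
python3 go.py .517 -.1807 .09 0;  python3 - <<'E'
from m import *
a=optics.snapshot("scene");save("s3",cv2.resize(a["img"][150:270,210:320],(550,600)))
np.savez("s3.npz",**a)
E
```

```text
t 16.43 pos [ 0.518  -0.1816  0.0996] yaw_y -0.06 q [ 0.48  0.82 -0.39  1.9   0.58  0.53 -0.31] F [-0.2  0.  -2.2] open 47.7 ff 26.2
local shift mm (old axes) [ 0.9 -1.1  9.6] turn [ 0.001  0.001 -0.001] shift in target axes [ 0.9 -1.   9.6]
```

View pics/s3.png

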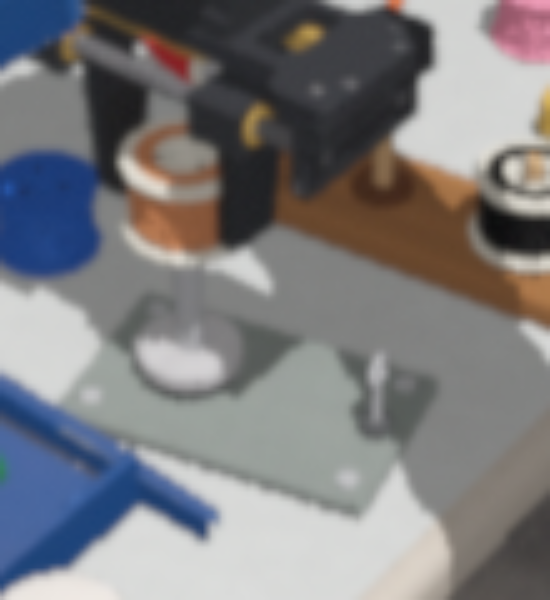

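The reel hangs upright over the spindle: its underside is at crop (180,245) and the spindle at (190,290). I'll fit the reel and stand in the same picture so the camera bias cancels.

Run:
```python
from m import *
from scipy.optimize import least_squares
S=load("s3.npz");X=pts(S);I=S["img"].astype(int);sat=I.max(2)-I.min(2)
d=np.hypot(X[...,0]-.517,X[...,1]+.182)
def fit(nm,m,R,k=1):
    p=X[m][:,:2]; f=lambda o:np.hypot(p[:,0]-o[0],p[:,1]-o[1])-R
    s=least_squares(f,[.52,-.18],loss="soft_l1",f_scale=.0007); print(nm,len(p),s.x.round(4),"res mm",np.median(abs(s.fun if 0 else f(s.x)))*1e3)
z=X[...,2]
fit("winding",(d<.04)&(z>.098)&(z<.119)&(I[...,0]-I[...,2]>35),.0225)
fit("lowflange side",(d<.04)&(z>.0905)&(z<.0935)&(I.min(2)>70),.026)
fit("upflange side",(d<.04)&(z>.1225)&(z<.1255)&(I.min(2)>70),.026)
fit("spindle",(d<.02)&(z>.034)&(z<.068),.006)
fit("platter side",(d<.035)&(z>.016)&(z<.0265),.0225)
m=(d<.03)&(z>.0265)&(z<.031); print("platter top circ",cv2.minEnclosingCircle(X[m][:,:2].astype(np.float32)))
m=(d<.04)&(z>.1245)&(z<.131)&((I.min(2)>70)|(I[...,0]-I[...,2]>35)); q=X[m];print("reel top",len(q),q.min(0).round(4),q.max(0).round(4), np.median(z[m]))
```

```text
winding 153 [ 0.5175 -0.1832] res mm 0.7652950061719961
lowflange side 33 [ 0.5181 -0.1846] res mm 0.985860300460984
upflange side 107 [ 0.5069 -0.1909] res mm 6.372729028596664
spindle 75 [ 0.5179 -0.1835] res mm 0.3674159533583734
platter side 74 [ 0.5188 -0.1841] res mm 1.1711030966243245
platter top circ ((0.5170401334762573, -0.1831197440624237), 0.023530928418040276)
reel top 194 [ 0.4909 -0.1993  0.1245] [ 0.554  -0.1576  0.1279] 0.1256522893384463
```

Call:
{"op": "servo_tool", "data": {
  "translation": [
    [0.0002, 0.0003, 0.005],
    [0, 0, 0.006],
    [0, 0, 0.006],
    [0, 0, 0.005],
    [0, 0, 0.003],
    [0, 0, 0]
  ],
  "turn": [
    [0, 0, 0],
    [0, 0, 0],
    [0, 0, 0],
    [0, 0, 0],
    [0, 0, 0],
    [0, 0, 0]
  ]
}}

```text
clock: 17.23
tool_pos: [0.5178, -0.1809, 0.0738]
eef_rot: [0.707, 0.707, -0.0, -0.0]
contact_force: [-0.3, 0.6, -2.8]
opening: 0.543
finger_force: 26.2
```

Call:
{"op": "servo_tool", "data": {
  "translation": [
    [0, 0, 0.005],
    [0, 0, 0.008],
    [0, 0, 0.008],
    [0, 0, 0.006],
    [0, 0, 0.003],
    [0, 0, 0.001],
    [0, 0, 0]
  ],
  "turn": [
    [0, 0, 0],
    [0, 0, 0],
    [0, 0, 0],
    [0, 0, 0],
    [0, 0, 0],
    [0, 0, 0],
    [0, 0, 0]
  ]
}}

```text
clock: 18.1
tool_pos: [0.518, -0.181, 0.0432]
eef_rot: [0.707, 0.707, 0.0, 0.0]
contact_force: [0.2, -1.1, -2.2]
opening: 0.545
finger_force: 26.2
```

Call:
{"op": "servo_tool", "data": {
  "translation": [
    [0, 0, 0.002],
    [0, 0, 0.0015],
    [0, 0, 0.001],
    [0, 0, 0]
  ],
  "turn": [
    [0, 0, 0],
    [0, 0, 0],
    [0, 0, 0],
    [0, 0, 0]
  ]
}}

```text
clock: 18.6
tool_pos: [0.5179, -0.181, 0.0385]
eef_rot: [0.707, 0.707, -0.0, -0.0]
contact_force: [-0.1, 0.5, -2.3]
opening: 0.544
finger_force: 26.2
```

Call:
{"op": "servo_tool", "data": {
  "translation": [
    [0, 0, 0.0007],
    [0, 0, 0]
  ],
  "turn": [
    [0, 0, 0],
    [0, 0, 0]
  ]
}}

```text
clock: 18.85
tool_pos: [0.5179, -0.181, 0.0379]
eef_rot: [0.707, 0.707, -0.0, 0.0]
contact_force: [-0.3, 0.6, -2.3]
opening: 0.544
finger_force: 26.2
```

Call:
{"op": "servo_tool", "data": {
  "translation": [
    [0, 0, 0.0006],
    [0, 0, 0]
  ],
  "turn": [
    [0, 0, 0],
    [0, 0, 0]
  ]
}}

```text
clock: 19.1
tool_pos: [0.518, -0.181, 0.0375]
eef_rot: [0.707, 0.707, 0.0, 0.0]
contact_force: [0.5, 0.2, -0.8]
opening: 0.542
finger_force: 26.2
```

Call:
{"op": "servo_tool", "data": {
  "translation": [
    [0, 0, 0.0005],
    [0, 0, 0]
  ],
  "turn": [
    [0, 0, 0],
    [0, 0, 0]
  ]
}}

```text
clock: 19.35
tool_pos: [0.5181, -0.181, 0.0374]
eef_rot: [0.707, 0.707, 0.0, 0.0]
contact_force: [-1.4, -0.7, 4.9]
opening: 0.538
finger_force: 26.0
```

Call:
{"op": "servo_tool", "data": {
  "translation": [
    [0, 0, 0],
    [0, 0, 0],
    [0, 0, 0],
    [0, 0, 0],
    [0, 0, -0.005],
    [0, 0, -0.02],
    [0, 0, -0.03],
    [0, 0, -0.035],
    [0, 0, -0.02],
    [0, 0, 0]
  ],
  "turn": [
    [0, 0, 0],
    [0, 0, 0],
    [0, 0, 0],
    [0, 0, 0],
    [0, 0, 0],
    [0, 0, 0],
    [0, 0, 0],
    [0, 0, 0],
    [0, 0, 0],
    [0, 0, 0]
  ],
  "grip": 1
}}

```text
clock: 20.6
tool_pos: [0.5189, -0.1812, 0.1483]
eef_rot: [0.707, 0.707, 0.001, 0.001]
contact_force: [-0.1, 1.1, 0.6]
opening: 0.997
finger_force: 0.0
```

Call:
{"op": "servo_tool", "data": {
  "translation": [
    [-0.02, -0.002, 0],
    [-0.035, -0.004, 0],
    [-0.04, -0.004, 0],
    [-0.04, -0.005, 0],
    [-0.04, -0.005, 0],
    [-0.04, -0.004, 0],
    [-0.03, -0.003, 0],
    [-0.014, -0.001, 0],
    [0, 0, 0]
  ],
  "turn": [
    [0, 0, 0],
    [0, 0, 0],
    [0, 0, 0],
    [0, 0, 0],
    [0, 0, 0],
    [0, 0, 0],
    [0, 0, 0],
    [0, 0, 0],
    [0, 0, 0]
  ]
}}

```text
clock: 21.72
tool_pos: [0.4894, -0.4399, 0.1459]
eef_rot: [0.707, 0.707, -0.0, -0.001]
contact_force: [0.3, -1.0, -0.1]
opening: 1.0
finger_force: 0.0
```

```bash
python3 go.py .4898 -.4399 .0047 0;  python3 - <<'E'
from m import *
a=optics.snapshot("scene");save("s4",cv2.resize(a["img"][150:270,210:350],(700,600)))
X=pts(a);d=np.hypot(X[...,0]-.517,X[...,1]+.182);z=X[...,2]
m=(d<.03)&(z>.06)&(z<.068);print("reel top",cv2.minEnclosingCircle(X[m][:,:2].astype(np.float32)),np.percentile(z[m],[5,50,95]))
m=(np.hypot(X[...,0]-.49,X[...,1]+.44)<.03)&(z>.012)&(z<.03);print("collar",m.sum(),cv2.minEnclosingCircle(X[m][:,:2].astype(np.float32)))
E
```

```text
t 21.73 pos [ 0.4894 -0.4399  0.1459] yaw_y -0.05 q [ 0.93  0.88 -0.52  1.53  0.52  0.87  0.22] F [ 0.3 -1.  -0.1] open 88.0 ff 0.0
local shift mm (old axes) [-1.000e-01  5.000e-01  1.412e+02] turn [-0.001 -0.001 -0.001] shift in target axes [  0.    0.4 141.2]
reel top ((0.5168207883834839, -0.18278662860393524), 0.0272122323513031) [0.06152485 0.06361404 0.0654098 ]
collar 124 ((0.4887199103832245, -0.4392763674259186), 0.01794358156621456)
```

View pics/s4.png

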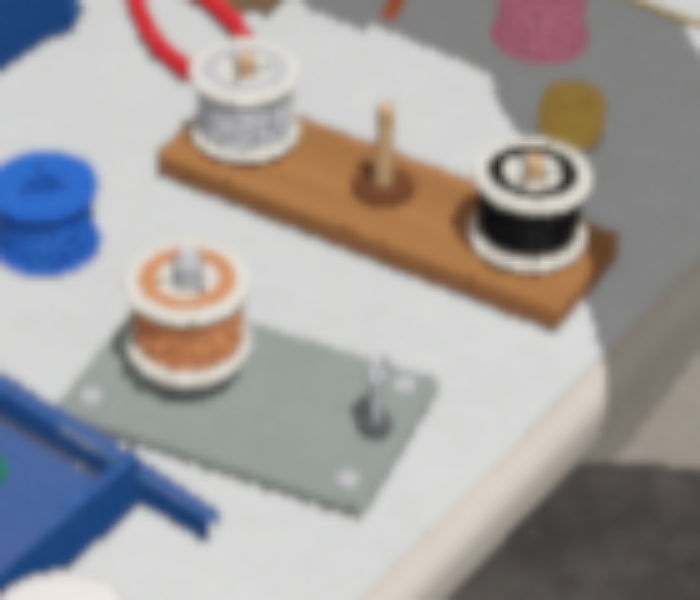

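The reel sits flat on the platter (crop 187,320) with its top at about 64 mm and the spindle through it. Now the collar.

Call:
{"op": "servo_tool", "data": {
  "translation": [
    [0, 0.0003, 0.02],
    [0, 0, 0.03],
    [0, 0, 0.03],
    [0, 0, 0.03],
    [0, 0, 0.018],
    [0, 0, 0.008],
    [0, 0, 0.003],
    [0, 0, 0.001],
    [0, 0, 0]
  ],
  "turn": [
    [0, 0, 0],
    [0, 0, 0],
    [0, 0, 0],
    [0, 0, 0],
    [0, 0, 0],
    [0, 0, 0],
    [0, 0, 0],
    [0, 0, 0],
    [0, 0, 0]
  ]
}}

```text
clock: 22.9
tool_pos: [0.4907, -0.4403, 0.0076]
eef_rot: [0.707, 0.707, 0.0, 0.001]
contact_force: [-0.4, -0.8, 0.1]
opening: 1.0
finger_force: 0.0
```

Call:
{"op": "servo_tool", "data": {
  "translation": [
    [0, 0, 0],
    [0, 0, 0],
    [0, 0, 0],
    [0, 0, 0],
    [0, 0, 0],
    [0, 0, 0],
    [0, 0, 0],
    [0, 0, 0]
  ],
  "turn": [
    [0, 0, 0],
    [0, 0, 0],
    [0, 0, 0],
    [0, 0, 0],
    [0, 0, 0],
    [0, 0, 0],
    [0, 0, 0],
    [0, 0, 0]
  ],
  "grip": 0.2,
  "grip_force": 15
}}

```text
clock: 23.9
tool_pos: [0.4902, -0.4399, 0.0069]
eef_rot: [0.707, 0.707, -0.0, 0.0]
contact_force: [-0.5, -0.0, -0.2]
opening: 0.347
finger_force: 14.9
```

Call:
{"op": "servo_tool", "data": {
  "translation": [
    [0, 0, -0.008],
    [0, 0, -0.02],
    [0, 0, -0.03],
    [0, 0, -0.035],
    [0, 0, -0.035],
    [0, 0, -0.017],
    [0, 0, 0],
    [0, 0, 0]
  ],
  "turn": [
    [0, 0, 0],
    [0, 0, 0],
    [0, 0, 0],
    [0, 0, 0],
    [0, 0, 0],
    [0, 0, 0],
    [0, 0, 0],
    [0, 0, 0]
  ]
}}

```text
clock: 24.9
tool_pos: [0.4893, -0.4396, 0.1506]
eef_rot: [0.707, 0.707, -0.0, -0.001]
contact_force: [-0.8, 0.4, -2.1]
opening: 0.346
finger_force: 14.9
```

```bash
python3 go.py .5179 -.1819 .15 0
```

```text
t 24.9 pos [ 0.4893 -0.4396  0.1506] yaw_y 0.01 q [ 0.93  0.88 -0.52  1.52  0.52  0.88  0.23] F [-0.8  0.4 -2.1] open 30.4 ff 14.9
local shift mm (old axes) [257.7  28.6   0.8] turn [-0.002 -0.001  0.   ] shift in target axes [257.7  28.6   0.6]
```

Call:
{"op": "servo_tool", "data": {
  "translation": [
    [0.02, 0.002, 0],
    [0.035, 0.004, 0],
    [0.04, 0.005, 0],
    [0.04, 0.005, 0],
    [0.04, 0.005, 0],
    [0.04, 0.004, 0.005],
    [0.03, 0.003, 0.015],
    [0.0127, 0.0005, 0.02],
    [0, 0, 0.01],
    [0, 0, 0]
  ],
  "turn": [
    [0, 0, 0],
    [0, 0, 0],
    [0, 0, 0],
    [0, 0, 0],
    [0, 0, 0],
    [0, 0, 0],
    [0, 0, 0],
    [0, 0, 0],
    [0, 0, 0],
    [0, 0, 0]
  ]
}}

```text
clock: 26.15
tool_pos: [0.5177, -0.1832, 0.1006]
eef_rot: [0.707, 0.707, -0.001, -0.001]
contact_force: [-0.4, 0.5, -0.5]
opening: 0.352
finger_force: 14.9
```

```bash
python3 go.py .518 -.1819 .09 0;  python3 - <<'E'
from m import *
from scipy.optimize import least_squares
a=optics.snapshot("scene");save("s5",cv2.resize(a["img"][150:250,210:310],(600,600)))
X=pts(a);I=a["img"].astype(int);d=np.hypot(X[...,0]-.517,X[...,1]+.182);z=X[...,2]
def fit(nm,m,R):
    p=X[m][:,:2]; f=lambda o:np.hypot(p[:,0]-o[0],p[:,1]-o[1])-R
    s=least_squares(f,[.518,-.182],loss="soft_l1",f_scale=.0007); print(nm,len(p),s.x.round(4),"res mm",np.median(abs(f(s.x)))*1e3)
br=(I[...,0]-I[...,2]>50)
fit("collar",(d<.03)&(z>.092)&(z<.112)&br,.016)
fit("winding",(d<.035)&(z>.034)&(z<.053)&(I[...,0]-I[...,2]>35),.0225)
fit("spindle",(d<.012)&(z>.066)&(z<.072),.006)
m=(d<.03)&(z>.06)&(z<.068);print("reel top",cv2.minEnclosingCircle(X[m][:,:2].astype(np.float32)))
E
```

```text
t 26.15 pos [ 0.5177 -0.1832  0.1006] yaw_y -0.05 q [ 0.49  0.82 -0.4   1.9   0.59  0.54 -0.31] F [-0.4  0.5 -0.5] open 31.0 ff 14.9
local shift mm (old axes) [ 1.3  0.3 10.6] turn [-0.003  0.    -0.001] shift in target axes [ 1.3  0.3 10.6]
collar 75 [ 0.516  -0.1843] res mm 1.1146960636512493
winding 148 [ 0.5176 -0.1827] res mm 0.6347065778780793
spindle 14 [ 0.5177 -0.1835] res mm 0.6669397332053983
reel top ((0.5166542530059814, -0.18165093660354614), 0.026650581508874893)
```

View pics/s5.png

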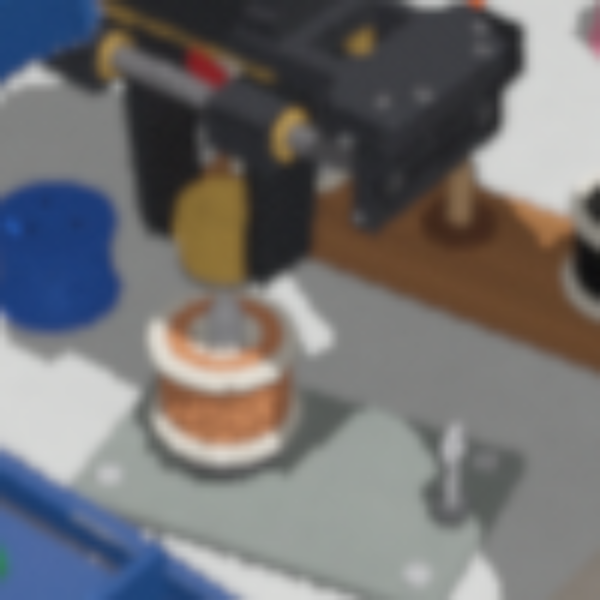

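The collar hangs at crop (210,235) directly over the spindle (222,320). I shift about 1 mm and lower.

Call:
{"op": "servo_tool", "data": {
  "translation": [
    [0.0008, 0.0003, 0.004],
    [0, 0, 0.005],
    [0, 0, 0.004],
    [0, 0, 0.003],
    [0, 0, 0.002],
    [0, 0, 0]
  ],
  "turn": [
    [0, 0, 0],
    [0, 0, 0],
    [0, 0, 0],
    [0, 0, 0],
    [0, 0, 0],
    [0, 0, 0]
  ]
}}

```text
clock: 26.95
tool_pos: [0.519, -0.1814, 0.0837]
eef_rot: [0.707, 0.707, -0.0, -0.0]
contact_force: [-0.7, 0.0, -1.6]
opening: 0.348
finger_force: 14.9
```

Call:
{"op": "servo_tool", "data": {
  "translation": [
    [-0.0005, -0.001, 0],
    [0, 0, 0.002],
    [0, 0, 0.002],
    [0, 0, 0.002],
    [0, 0, 0]
  ],
  "turn": [
    [0, 0, 0],
    [0, 0, 0],
    [0, 0, 0],
    [0, 0, 0],
    [0, 0, 0]
  ]
}}

```text
clock: 27.58
tool_pos: [0.5179, -0.1819, 0.0776]
eef_rot: [0.707, 0.707, -0.0, -0.0]
contact_force: [0.2, -0.7, -1.5]
opening: 0.342
finger_force: 14.9
```

Call:
{"op": "servo_tool", "data": {
  "translation": [
    [0, 0, 0.0015],
    [0, 0, 0.0015],
    [0, 0, 0.001],
    [0, 0, 0.001],
    [0, 0, 0]
  ],
  "turn": [
    [0, 0, 0],
    [0, 0, 0],
    [0, 0, 0],
    [0, 0, 0],
    [0, 0, 0]
  ]
}}

```text
clock: 28.2
tool_pos: [0.518, -0.182, 0.0727]
eef_rot: [0.707, 0.707, -0.0, -0.0]
contact_force: [-0.3, -0.6, -0.9]
opening: 0.351
finger_force: 14.9
```

Call:
{"op": "servo_tool", "data": {
  "translation": [
    [0, 0, 0.0008],
    [0, 0, 0]
  ],
  "turn": [
    [0, 0, 0],
    [0, 0, 0]
  ]
}}

```text
clock: 28.45
tool_pos: [0.518, -0.182, 0.072]
eef_rot: [0.707, 0.707, -0.0, 0.0]
contact_force: [0.4, -0.6, -1.5]
opening: 0.348
finger_force: 14.9
```

Call:
{"op": "servo_tool", "data": {
  "translation": [
    [0, 0, 0.0007],
    [0, 0, 0]
  ],
  "turn": [
    [0, 0, 0],
    [0, 0, 0]
  ]
}}

```text
clock: 28.7
tool_pos: [0.518, -0.182, 0.0713]
eef_rot: [0.707, 0.707, -0.0, 0.0]
contact_force: [0.7, -0.5, -1.3]
opening: 0.346
finger_force: 14.9
```

Call:
{"op": "servo_tool", "data": {
  "translation": [
    [0, 0, 0.0006],
    [0, 0, 0]
  ],
  "turn": [
    [0, 0, 0],
    [0, 0, 0]
  ]
}}

```text
clock: 28.95
tool_pos: [0.5181, -0.182, 0.0707]
eef_rot: [0.707, 0.707, 0.0, 0.0]
contact_force: [0.2, 0.1, -1.1]
opening: 0.348
finger_force: 14.9
```

Call:
{"op": "servo_tool", "data": {
  "translation": [
    [0, 0, 0.0005],
    [0, 0, 0]
  ],
  "turn": [
    [0, 0, 0],
    [0, 0, 0]
  ]
}}

```text
clock: 29.2
tool_pos: [0.5181, -0.182, 0.0707]
eef_rot: [0.707, 0.707, -0.0, 0.0]
contact_force: [-1.6, 0.3, 4.9]
opening: 0.346
finger_force: 14.9
```

Call:
{"op": "servo_tool", "data": {
  "translation": [
    [0, 0, 0.0004],
    [0, 0, 0]
  ],
  "turn": [
    [0, 0, 0],
    [0, 0, 0]
  ]
}}

```text
clock: 29.45
tool_pos: [0.5181, -0.182, 0.0707]
eef_rot: [0.707, 0.707, -0.0, 0.0]
contact_force: [-2.8, 0.8, 8.7]
opening: 0.349
finger_force: 14.9
```

Seated firmly on the reel. Release, retreat and check.

Call:
{"op": "servo_tool", "data": {
  "translation": [
    [0, 0, -0.0006],
    [0, 0, 0],
    [0, 0, 0],
    [0, 0, 0],
    [0, 0, 0],
    [0, 0, -0.005],
    [0, 0, -0.02],
    [0, 0, -0.03],
    [0, 0, -0.035],
    [0, 0, -0.02]
  ],
  "turn": [
    [0, 0, 0],
    [0, 0, 0],
    [0, 0, 0],
    [0, 0, 0],
    [0, 0, 0],
    [0, 0, 0],
    [0, 0, 0],
    [0, 0, 0],
    [0, 0, 0],
    [0, 0, 0]
  ],
  "grip": 1
}}

```text
clock: 30.7
tool_pos: [0.5186, -0.182, 0.1825]
eef_rot: [0.707, 0.707, 0.001, 0.001]
contact_force: [-0.1, 0.0, 0.5]
opening: 1.003
finger_force: 0.0
```

Call:
{"op": "servo_tool", "data": {
  "translation": [
    [-0.02, 0, 0],
    [-0.03, 0, 0],
    [-0.035, 0, 0],
    [-0.035, 0, 0],
    [-0.03, 0, 0],
    [-0.02, 0, 0],
    [0, 0, 0],
    [0, 0, 0]
  ],
  "turn": [
    [0, 0, 0],
    [0, 0, 0],
    [0, 0, 0],
    [0, 0, 0],
    [0, 0, 0],
    [0, 0, 0],
    [0, 0, 0],
    [0, 0, 0]
  ]
}}

```text
clock: 31.7
tool_pos: [0.5184, -0.3501, 0.1805]
eef_rot: [0.706, 0.708, 0.001, -0.0]
contact_force: [0.3, 0.5, -0.6]
opening: 1.0
finger_force: 0.0
```

Run:
```python
from m import *
a=optics.snapshot("scene");save("s6",cv2.resize(a["img"][140:310,180:350],(600,600)))
X=pts(a);I=a["img"].astype(int);d=np.hypot(X[...,0]-.517,X[...,1]+.182);z=X[...,2]
m=(d<.025)&(z>.07)&(I[...,0]-I[...,2]>40);print("collar",m.sum(),np.percentile(z[m],[5,50,95,100]),cv2.minEnclosingCircle(X[m][:,:2].astype(np.float32)))
```

```text
collar 218 [0.07160432 0.08434997 0.08831265 0.08903586] ((0.5164887309074402, -0.18162715435028076), 0.01755591854453087)
```

View pics/s6.png

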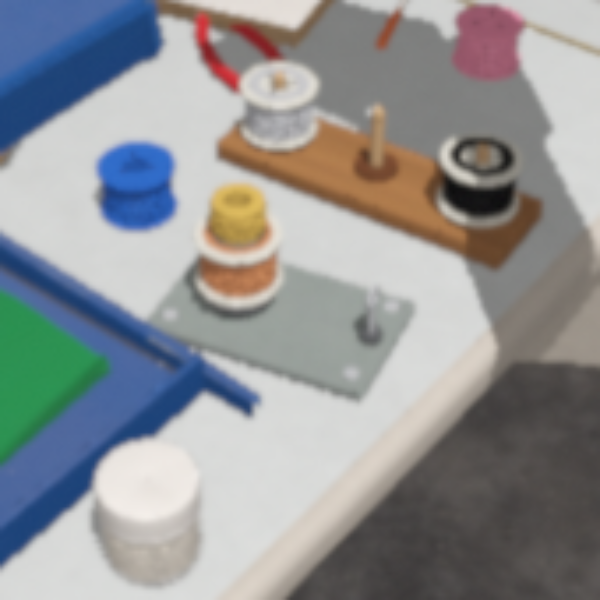

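The collar (crop 238,215) rests level on the copper reel with its top at 88 mm. The silver and black reels and the jar are untouched.

```bash
python3 -c "
from plant import r
print(r.finish_job())"
```

```text
the job is handed in; nothing more can be done
None
```

The copper reel is seated on the spindle with the brake collar resting on top of it, the other reels and the jar are untouched, and the job was handed in at about 32 s.

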